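# Assemble a small power-supply unit in stacking order

### The arm

A 7-joint arm with a two-finger parallel gripper is mounted at the origin on the work surface. World frame = base frame: x ahead of the robot, y to its left, z up, the work surface at z = 0. Lengths are in m, angles in degrees, forces in N, time in s.
With the tool pointing down it reaches from about 0.425 to 0.875 m from the base axis. Payload 4.7 kg.
Tool frame: the origin (TCP) lies midway between the tips of the shut fingers; the grasp point (between the pads) lies 19 mm behind it; z points along the fingers, y is the direction in which the jaws open and shut (so a half turn about z gives the same grasp; the last joint's range is limited). The gripper opens to 87 mm and grips with 3 to 60 N. Pads are 19 mm wide; open, the fingers measure 117 mm over their backs; the gripper's body (75 mm by 190 mm) begins 51 mm behind the grasp point.
Start: joints at [69.907, 18.392, -4.016, 83.108, 1.295, 78.541, -3.26], TCP at [0.232, -0.607, 0.223] pointing down, gripper open.
Joint ranges: [-163.93, 163.93], [-17.29, 119.83], [-79.2, 71.16], [3.27, 140.29], [-89.18, 269.18], [5.43, 117.66], [-154.24, 154.24]. Speed limits (degrees/s): [147.25, 147.25, 180, 180, 180, 180, 180].

### API

Orientations are given as [roll, pitch, yaw] about the fixed x, y, z axes, in that order (R = Rz(yaw) Ry(pitch) Rx(roll)).
In Python, from cell import env gives the robot as it stands.
- The arm moves only by the tool apply_moves, never from a script. Its argument "targets" is a list of rows, each a list of 2 entries, a list of its own where there are three numbers: the shift along the world's x, y, z in mm, then the turn, a rotation vector about the world's x, y, z in rad. A call has 1 to 8 rows; each row is the pose to reach, as a shift and turn from the pose commanded when the call began; what a row does not reach only later rows make up. A row lasts 1/10 s, in which the tool goes at most 50 mm and 8.59 degrees, less where a joint would pass 70% of its speed; a pose out of reach is approached as far as the arm can. A call with a gripper value outside its range is refused whole. "hand" is the finger opening in mm, from 0 to 87, set as the call begins (left out, the last holds). The fingers move at their own pace and stop on an object; "squeeze" is the grip in N (left out, the last holds). Time passes only in rows, so rows that repeat a pose let the fingers close. It gives the time, the measured TCP pose, the force and the opening at its end, in the units of the state.
- env.get_obs(): the state, without advancing time (a new reading comes with each control period).
- env.read_camera(name): name is "side" or "top" or "wrist"; returns a dict with "image" (420x560x3 uint8, red, green, blue), "camera_matrix" (3x3 intrinsics, pixels), "camera_from_world" (4x4, takes a point from world to camera coordinates); the wrist camera has in their place "mount" (4x4, takes a point from camera to tool coordinates, whose origin is the TCP and whose axes are the flange's). Camera axes: x right, y down, z forward; pixel columns grow to the right and rows downward; lengths in m; the calibration is good to about 2 mm. A picture is of the moment at which its call begins: read the wrist's pose just before it. There is no depth.
- env.sign_off(): hands the job in, once; it reports no verdict.
Trained networks look in a picture, given as the dict that the camera call returned (one of the last four; its "shot" number tells which), for a name from the list of things; names that differ only in an ending like _2 or _b are one class to them, and where a whole thing is asked for, a point or a joint stands for the part that bears it (a point fixed in the world has none). Each returns a list of dicts, best first, with "conf" (0 to 1); they miss things now and then, are a little off and sometimes report something else, mostly with a low value. They report only what shows in the picture. A call takes as long as a camera call.
- env.regions_of(picture, target): "region" (420x560 bool, what is visible of it) and "rect" ([left, top, right, bottom] in pixels, round what is visible of it).
The state is a dict: "time_s": time; "qpos": joint angles; "joint_velocities": joint speeds; "effort": joint torques, N m; "tool_pos": TCP position; "tool_rot": TCP orientation; "force": force on the tool from outside, world axes, zero at the start; "wrist_torque": the same for the moment, N m; "grip_width": finger opening in m.
Only numpy, scipy, OpenCV 4.12 (cv2) and the standard library are available. Lean on these libraries where they do the work, as an engineer would, in place of code of your own. Each camera call takes 0.05 s, during which the arm holds its last target. There are 200 camera calls.

### The job

Assemble the power-supply unit inside its open chassis: stand the transformer upright in the rectangular cradle and the round capacitor upright in the round cradle, then lay the circuit board, heat sink up, flat on the chassis's four corner posts above them, and last put the cover, handle up, squarely over the end walls so that it rests level on their shoulders. Set each part down rather than dropping it, and leave the multimeter, the solder spool and the screwdriver where they are.

Things in the scene. Friction and masses are not known exactly. Their poses are not given: they have to be found in the camera images.
- chassis: Fixed open aluminium chassis, 188 (x) x 116 mm. Origin: centre of underside. Floor 4 mm. End walls: shoulder 44 mm high at x +-80..94, tongue to 58 mm at x +-76..80, y up to +-50. Long sides open (rim 14 mm high). Dark corner posts 18 mm square at x +-67, y +-41, tops at 47 mm; on them side stops to 58 mm, inner faces at y +-46. Board and cover end centred on the chassis, long sides along its x.
- cradle_rect: Fixed black rectangular frame on the chassis floor, inside 68 (x) x 54 (y) mm, ribs 3 mm thick, 8 mm high. Origin: its centre at floor level, where the transformer's underside rests. Its x is parallel to the chassis's x; it lies on the chassis's long centre line, 36 mm to either side of the centre, opposite the round cradle.
- cradle_round: Fixed black ring on the chassis floor, inside diameter 44 mm, outside 50 mm, 8 mm high. Origin: its centre at floor level, where the capacitor's underside rests. 36 mm from the chassis centre, on the other side from the rectangular cradle.
- transformer: Loose mains transformer: dark steel core, copper windings, a block 58 (x) x 44 (y) x 38 mm high, about 0.45 kg, standing upright on the bench. Origin: centre of underside, z up. Goes into the rectangular cradle, long side along the cradle's (either way round).
- capacitor: Loose round black capacitor can with an aluminium top, 34 mm diameter, 38 mm high, about 60 g, standing upright on the bench. Origin: centre of its underside, z up. Goes into the round cradle, same end up, any turn.
- board: Loose tan circuit board, 142 (x) x 82 (y) x 4 mm, 0.16 kg, flat on the bench. Origin: centre of underside. In its middle a finned heat sink 60 (x) x 30 (y) mm, from 4 to 32 mm up: grip it across the 30 mm. Seated on the chassis posts (either way round), its underside is 47 mm above the chassis origin, with 5 mm play each way between tongues and side stops.
- cover: Loose grey cover, open below, 176 (x) x 116 (y) mm, walls 3 mm, top face 43 mm up, skirts 40 mm deep, 0.32 kg, standing on its skirts. Origin: centre at lower-edge level. Black handle bar on top, 100 (x) x 14 (y) mm, 63 to 77 mm up, feet at x +-44, open beneath. Seated (either way round), its end skirts rest on the shoulders, lower edge 44 mm above the chassis origin, 5 mm play around the tongues.
- multimeter: Black hand-held multimeter, 150 (own x) x 75 x 34 mm (dial to 42 mm), lying on the bench beyond the work. Origin: centre of its underside. Leave alone.
- spool: Solder spool, black flanges 52 mm diameter, 34 mm high, standing on the bench between the robot and the work. Origin: centre of its underside. Leave alone.
- screwdriver: Screwdriver 150 mm long lying on the bench between the robot and the work, handle towards its own -x. Leave alone.

How it is judged:
By the outcome, as a careful person would: the job done as asked, in the order asked, and still so for the second after the job is handed in, with the robot touching nothing.
It also fails if it takes over 112 s, if anything falls off the work surface, if the arm or the gripper's body presses on something with over 40 N, if the wrist force passes 120 N, or if a joint passes its speed limit or range.

## Working session

There is one attempt and no reset: what is moved stays moved. The work goes in short steps, Python scripts to look and compute and a tool call to move; the robot and the scene stay as the last step left them, time stands still between calls to the robot, and variables do not carry over. Pictures are saved under pics/ and viewed, about 12 in all and at most 16, crops included, and the job is handed in when it is done.

Besides the shell and the picture viewer there is one more tool, called after ">>>" as a command line: name --argument value ..., lists and objects as JSON in quotes. apply_moves: Moves the arm, as the interface text tells. Its arguments: {"type":"object","properties":{"targets":{"type":"array","items":{"type":"array"}},"hand":{"type":"number"},"squeeze":{"type":"number"}},"required":["targets"]}

```bash
mkdir -p pics; ls
python3 - <<'E'
from cell import env
import cv2,numpy as np
np.set_printoptions(precision=4,suppress=True)
o=env.get_obs();print({k:o[k] for k in('time_s','tool_pos','tool_rot','force','grip_width')})
for n in('top','side'):
    p=env.read_camera(n);cv2.imwrite(f'pics/{n}0.png',p['image'][...,::-1])
    print(n,p['camera_matrix'].tolist(),p['camera_from_world'])
    for t in 'chassis cradle_rect cradle_round transformer capacitor board cover multimeter spool screwdriver'.split():
        print(t,[(round(float(r['conf']),2),np.round(r['rect']).tolist()) for r in env.regions_of(p,t)[:2]])
E
```

```text
pics
{'time_s': 0.0, 'tool_pos': array([ 0.2317, -0.6067,  0.2215]), 'tool_rot': array([-179.8898,    0.0045,   20.9034]), 'force': array([-0.244 ,  0.6004, -0.0637]), 'grip_width': 0.08688024092524145}
top [[438.64744477474466, 0.0, 275.0382092760153], [0.0, 438.64744477474466, 208.65379423029154], [0.0, 0.0, 1.0]] [[ 0.0188 -0.9998 -0.0072 -0.0126]
 [-0.9889 -0.0175 -0.1473  0.5968]
 [ 0.1471  0.0099 -0.9891  1.0721]
 [ 0.      0.      0.      1.    ]]
chassis [(0.62, [96.0, 214.0, 172.0, 301.0]), (0.57, [126.0, 255.0, 127.0, 263.0])]
cradle_rect [(0.7, [121.0, 256.0, 148.0, 273.0])]
cradle_round [(0.58, [130.0, 240.0, 136.0, 242.0]), (0.48, [186.0, 186.0, 200.0, 202.0])]
transformer [(0.6, [340.0, 180.0, 360.0, 201.0])]
capacitor [(0.7, [184.0, 184.0, 199.0, 201.0]), (0.27, [338.0, 178.0, 364.0, 203.0])]
board [(0.57, [385.0, 238.0, 420.0, 299.0])]
cover [(0.67, [239.0, 178.0, 301.0, 258.0])]
multimeter [(0.55, [263.0, 118.0, 322.0, 149.0])]
spool [(0.76, [198.0, 267.0, 218.0, 289.0])]
screwdriver [(0.77, [330.0, 250.0, 344.0, 312.0])]
side [[414.7364735094163, 0.0, 278.12656028950727], [0.0, 414.7364735094163, 212.2087433539181], [0.0, 0.0, 1.0]] [[-0.7172 -0.6967 -0.0161  0.4178]
 [-0.5373  0.5676 -0.6238  0.3348]
 [ 0.4437 -0.4388 -0.7814  0.8795]
 [ 0.      0.      0.      1.    ]]
chassis [(0.61, [163.0, 287.0, 244.0, 390.0]), (0.5, [196.0, 246.0, 212.0, 262.0])]
cradle_rect [(0.54, [194.0, 338.0, 218.0, 366.0])]
cradle_round []
transformer [(0.73, [296.0, 156.0, 319.0, 177.0])]
capacitor [(0.59, [195.0, 247.0, 213.0, 263.0])]
board [(0.96, [361.0, 163.0, 413.0, 200.0])]
cover []
multimeter [(0.91, [207.0, 149.0, 262.0, 192.0])]
spool [(0.86, [268.0, 280.0, 290.0, 309.0])]
screwdriver [(0.83, [342.0, 201.0, 389.0, 237.0]), (0.44, [164.0, 287.0, 242.0, 389.0])]
```

View pics/top0.png

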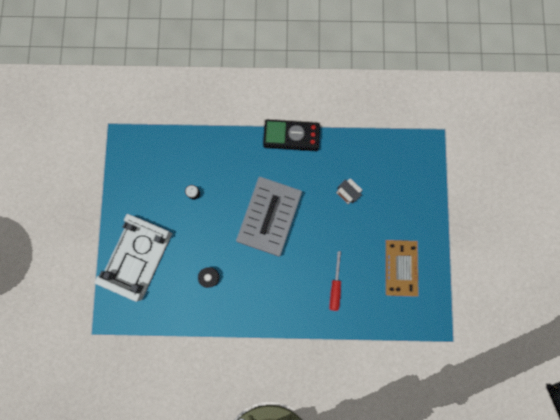

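View pics/side0.png

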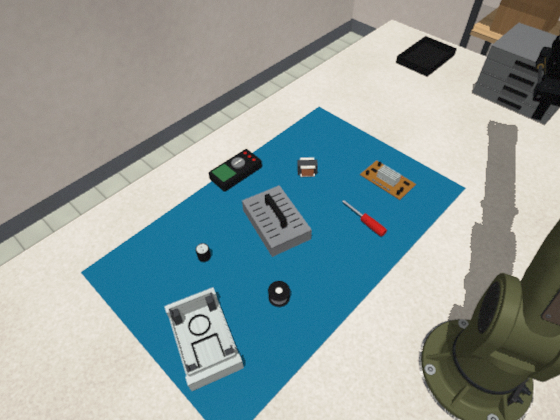

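Top view: chassis at left around (135,257), with the round ring at (143,244) and the rectangular cradle at (130,268). The cover is at (270,217), capacitor (193,192), transformer (350,191) and board (402,268). The side view agrees. Next I'll get coarse positions.

```bash
cat > h.py <<'E'
from cell import env
import cv2,numpy as np
from scipy.spatial.transform import Rotation as R
np.set_printoptions(precision=4,suppress=True)
def shot(n,save=None):
    o=env.get_obs();p=env.read_camera(n)
    if save: cv2.imwrite(f'pics/{save}.png',p['image'][...,::-1])
    K=np.array(p['camera_matrix'])
    if 'mount' in p:
        T=np.eye(4);T[:3,:3]=R.from_euler('xyz',o['tool_rot'],degrees=True).as_matrix();T[:3,3]=o['tool_pos']
        W=T@np.array(p['mount'])
    else: W=np.linalg.inv(p['camera_from_world'])
    return p,K,W
def unproj(uv,z,K,W):
    uv=np.atleast_2d(np.asarray(uv,float));d=np.c_[uv,np.ones(len(uv))]@np.linalg.inv(K).T@W[:3,:3].T
    return W[:3,3]+d*((z-W[2,3])/d[:,2])[:,None]
def proj(X,K,W):
    X=np.atleast_2d(X);c=(X-W[:3,3])@W[:3,:3];q=c@K.T;return q[:,:2]/q[:,2:]
def rect(mask,z,K,W):
    "min area rect of the region taken as lying at height z: centre, sizes, angle of long side (deg)"
    c=max(cv2.findContours(mask.astype(np.uint8),0,1)[0],key=cv2.contourArea)[:,0]
    P=unproj(c,z,K,W)[:,:2]
    (x,y),(w,h),a=cv2.minAreaRect((P*1000).astype(np.float32))
    if w<h: w,h,a=h,w,a+90
    return np.round([x,y,w,h,(a+90)%180-90],1)
E
python3 - <<'E'
from h import *
p,K,W=shot('top')
for t,z in dict(chassis=.03,cradle_rect=.012,cradle_round=.012,transformer=.03,capacitor=.038,board=.01,cover=.043,multimeter=.03,spool=.03,screwdriver=.01).items():
    for r in env.regions_of(p,t)[:2]: print(t,round(r['conf'],2),rect(r['region'],z,K,W))
for uv in [(143,244),(130,268)]: print(unproj(uv,.012,K,W))
w=env.read_camera('wrist');print(w['camera_matrix'],w['mount'])
E
```

```text
chassis 0.92 [467.6 355.  192.7 130.2 -22.2]
cradle_rect 0.54 [444.6 334.4  33.3   9.2  -7.9]
cradle_rect 0.36 [643.  216.5  40.1  33.5  47.2]
cradle_round 0.55 [512.6 358.4  38.8  14.7 -30.8]
transformer 0.97 [ 650.1 -192.2   60.6   50.5   44.9]
capacitor 0.44 [638.8 210.6  39.3  30.8  46.5]
board 0.62 [ 455.4 -329.9  141.2   81.6   -1.1]
cover 0.95 [578.8  13.5 176.8 117.  -17.8]
multimeter 0.85 [797.5 -41.5 149.3  81.6  87.1]
multimeter 0.19 [507.1 356.5  27.    7.4 -15. ]
spool 0.65 [421.9 162.9  53.2  49.8 -88.9]
screwdriver 0.76 [ 418.4 -159.6  146.8   28.    -0.2]
[[0.503  0.3393 0.012 ]]
[[0.4407 0.3689 0.012 ]]
[[315.6351   0.     276.5809]
 [  0.     315.6351 205.4325]
 [  0.       0.       1.    ]] [[ 0.0004 -0.9537 -0.3006  0.0826]
 [ 1.      0.0002  0.0007  0.0001]
 [-0.0007 -0.3006  0.9537 -0.1626]
 [ 0.      0.      0.      1.    ]]
```

>>> apply_moves --targets '[[[420,415,-10],[0,0,0.42]],[[420,415,-10],[0,0,0.42]],[[420,415,-10],[0,0,0.42]],[[420,415,-10],[0,0,0.42]],[[420,415,-10],[0,0,0.42]],[[420,415,-10],[0,0,0.42]],[[420,415,-10],[0,0,0.42]],[[420,415,-10],[0,0,0.42]]]' --hand 80

```text
time_s: 2.5
tool_pos: [0.5175, -0.3247, 0.2161]
tool_rot: [180.0, 0.0, 44.9]
force: [0.7, -1.2, 0.4]
grip_width: 0.0799
```

>>> apply_moves --targets '[[[35,35,0],[0,0,0]],[[70,70,0],[0,0,0]],[[100,100,0],[0,0,0]],[[120,120,0],[0,0,0]],[[120,120,0],[0,0,0]]]'

```text
time_s: 3.0
tool_pos: [0.6393, -0.1997, 0.2155]
tool_rot: [-179.9, -0.2, 45.4]
force: [0.1, -0.2, 0.8]
grip_width: 0.0799
```

Run:
```python
from h import *
p,K,W=shot('wrist','w1');o=env.get_obs();print(o['time_s'],o['tool_pos'],o['tool_rot'])
for r in env.regions_of(p,'transformer')[:2]: print(r['conf'],r['rect'],rect(r['region'],.038,K,W))
```

```text
3.05 [ 0.6376 -0.2031  0.2155] [-179.9466   -0.0607   45.2421]
0.73 [258.8, 146.5, 299.7, 199.0] [ 649.4 -193.    61.2   42.4   45.5]
```

View pics/w1.png

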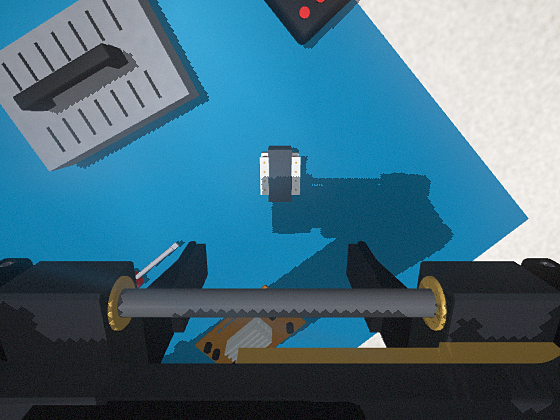

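The wrist view shows the transformer at pixels (260–299, 147–200), with its long side along tool x. Position is about (648,-194) mm, which agrees with the top view.

>>> apply_moves --targets '[[[11,9,-50],[0,0,0]],[[11,9,-100],[0,0,0]],[[11,9,-150],[0,0,0]],[[11,9,-185],[0,0,0]],[[11,9,-203],[0,0,0]],[[11,9,-203],[0,0,0]]]'

```text
time_s: 3.7
tool_pos: [0.6446, -0.1985, 0.0101]
tool_rot: [-179.8, 0.2, 44.8]
force: [-0.7, -0.6, 0.8]
grip_width: 0.0803
```

>>> apply_moves --targets '[[[0,0,0],[0,0,0]],[[0,0,0],[0,0,0]],[[0,0,0],[0,0,0]],[[0,0,0],[0,0,0]],[[0,0,0],[0,0,0]]]' --hand 30 --squeeze 35

```text
time_s: 4.2
tool_pos: [0.6478, -0.1973, 0.0137]
tool_rot: [179.9, -0.0, 45.0]
force: [-0.8, 0.5, -0.4]
grip_width: 0.0485
```

>>> apply_moves --targets '[[[0,0,0],[0,0,0]],[[0,0,0],[0,0,0]],[[0,0,20],[0,0,0]],[[0,0,60],[0,0,0]],[[0,0,110],[0,0,0.1]]]'

```text
time_s: 4.7
tool_pos: [0.6444, -0.1968, 0.1193]
tool_rot: [-179.6, 0.2, 50.8]
force: [1.6, -0.2, -4.6]
grip_width: 0.0439
```

>>> apply_moves --targets '[[[-65,490,105],[0,0,1.87]],[[-65,490,105],[0,0,1.87]],[[-65,490,105],[0,0,1.87]],[[-65,490,105],[0,0,1.87]],[[-65,490,105],[0,0,1.87]],[[-65,490,105],[0,0,1.87]],[[-65,490,105],[0,0,1.87]],[[-65,490,105],[0,0,1.87]]]'

```text
time_s: 5.5
tool_pos: [0.5949, 0.1918, 0.2048]
tool_rot: [-179.9, 0.0, 119.8]
force: [1.3, 0.8, -5.5]
grip_width: 0.0437
```

>>> apply_moves --targets '[[[-10,50,15],[0,0,0.14]],[[-15,90,15],[0,0,0.28]],[[-15,100,15],[0,0,0.42]],[[-15,100,15],[0,0,0.56]],[[-15,100,15],[0,0,0.67]],[[-15,100,15],[0,0,0.67]],[[-15,100,15],[0,0,0.67]]]'

```text
time_s: 6.2
tool_pos: [0.5807, 0.2901, 0.2197]
tool_rot: [-179.9, -0.1, 157.7]
force: [-0.3, -0.7, -5.4]
grip_width: 0.0438
```

Run:
```python
from h import *
p,K,W=shot('wrist','w2');o=env.get_obs();print(o['time_s'],o['tool_pos'],o['tool_rot'],o['grip_width'])
for t,z in dict(chassis=.05,cradle_rect=.012,cradle_round=.012,capacitor=.038).items():
    for r in env.regions_of(p,t)[:2]: print(t,r['conf'],r['rect'],rect(r['region'],z,K,W))
```

```text
6.25 [0.5808 0.2901 0.22  ] [-179.9488   -0.0434  157.6755] 0.04388929583282135
chassis 0.59 [235.1, 0.5, 348.5, 154.7] [488.5 346.2 138.7 113.4 -22.3]
cradle_rect 0.65 [264.5, 1.1, 323.0, 63.0] [441.5 365.1  60.   59.2  68.2]
cradle_round 0.74 [272.6, 69.8, 316.1, 123.1] [499.8 341.7  48.2  47.9 -22.3]
```

View pics/w2.png

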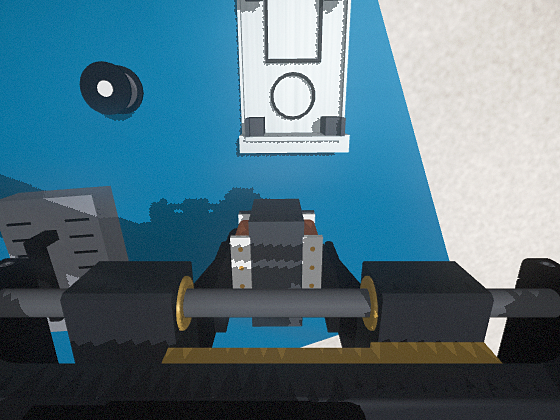

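The wrist view shows the round cradle centred at (293,96) and the rectangular cradle beyond it at the top edge. The chassis yaw is -22.3°, and the transformer is held straight.

>>> apply_moves --targets '[[[-46,24,0],[0,0,0]],[[-92,49,-20],[0,0,0]],[[-130,70,-60],[0,0,0]],[[-146,78,-100],[0,0,0]],[[-146,78,-140],[0,0,0]],[[-146,78,-175],[0,0,0]],[[-146,78,-190],[0,0,0]],[[-146,78,-190],[0,0,0]]]'

```text
time_s: 7.25
tool_pos: [0.4341, 0.3676, 0.0293]
tool_rot: [-179.8, -0.1, 157.8]
force: [-0.6, -0.2, -5.6]
grip_width: 0.0439
```

Run:
```python
from h import *
p,K,W=shot('wrist','w3');o=env.get_obs();print(o['time_s'],o['tool_pos'],o['tool_rot'],o['grip_width'],o['force'])
for t,z in dict(chassis=.05,cradle_rect=.012,transformer=.055).items():
    for r in env.regions_of(p,t)[:2]: print(t,r['conf'],r['rect'],rect(r['region'],z,K,W))
```

```text
7.3 [0.4353 0.3689 0.0313] [179.9853  -0.0214 157.7973] 0.04378008716804607 [ 0.4746  1.4874 -4.5532]
chassis 0.68 [154.9, 145.2, 402.8, 351.2] [404.5 380.1 111.8  67.1  67.9]
cradle_rect 0.91 [228.3, 205.4, 328.7, 242.8] [431.1 399.3  24.    4.7 -21.7]
transformer 0.56 [230.0, 204.9, 322.7, 323.8] [416.7 374.1  43.8  43.1  68. ]
```

View pics/w3.png

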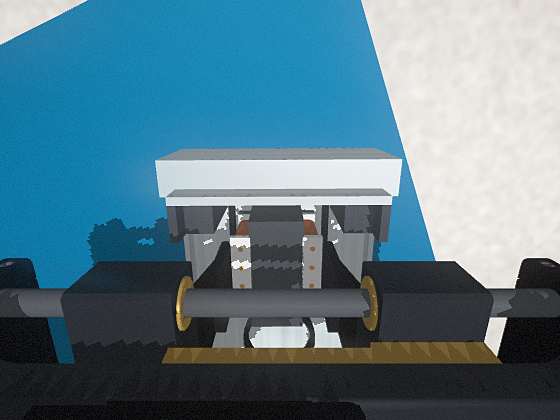

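```bash
python3 - <<'E'
from h import *
p,K,W=shot('wrist')
c=np.array([466.5,355.3])/1e3;a=np.radians(157.7);ex=np.array([np.cos(a),np.sin(a)]);ey=np.array([-ex[1],ex[0]])
for x,y,z in[(94,58,0),(94,-58,0),(94,58,44),(94,-58,44),(80,58,44),(80,50,58),(80,-50,58),(76,50,58),(76,-50,58)]:
    print(x,y,z,proj(np.r_[c+ex*x/1e3+ey*y/1e3,z/1e3],K,W))
E
python3 -c "
import cv2
i=cv2.imread('pics/w3.png')[140:260,140:420];cv2.imwrite('pics/w3c.png',cv2.resize(i,None,fx=2.8,fy=2.8))"
```

```text
94 58 0 [[178.6261 144.1069]]
94 -58 0 [[367.9088 144.4363]]
94 58 44 [[151.7609 154.8993]]
94 -58 44 [[393.4369 155.2901]]
80 58 44 [[155.1031 183.3539]]
80 50 58 [[161.5818 190.7121]]
80 -50 58 [[383.2442 190.9804]]
76 50 58 [[162.5344 199.2257]]
76 -50 58 [[382.3277 199.4705]]
```

View pics/w3c.png

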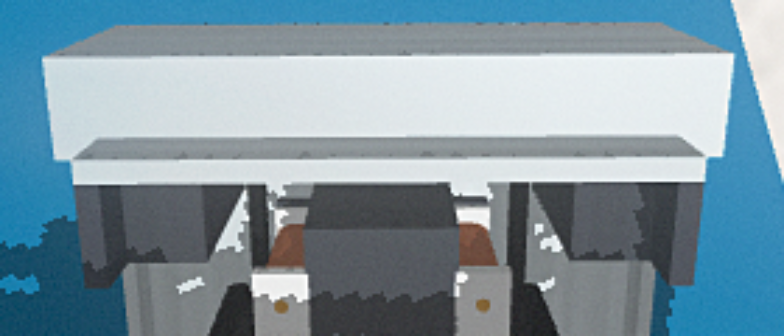

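Run:
```python
from h import *
p,K,W=shot('wrist')
a=np.radians(157.7);ex=np.array([np.cos(a),np.sin(a)]);ey=np.array([-ex[1],ex[0]])
A=unproj((275.7,221.4),.0568,K,W)[0,:2];B=unproj((279,205.7),.058,K,W)[0,:2];C=unproj((278.6,160),.044,K,W)[0,:2]
for n,q in(('core front',A),('tongue in',B),('shoulder out',C)):
    print(n,q,'ch centre est' , q-ex*{'core front':.065,'tongue in':.076,'shoulder out':.094}[n])
print((A-B)@ex,(A-B)@ey,(C-B)@ex); o=env.get_obs();print(o['tool_pos'],(A-o['tool_pos'][:2])@ex)
```

```text
core front [0.4069 0.3811] ch centre est [0.467  0.3564]
tongue in [0.3999 0.3855] ch centre est [0.4703 0.3567]
shoulder out [0.3826 0.3925] ch centre est [0.4696 0.3568]
-0.008107617995013161 0.0014991286184330163 0.018645372825070287
[0.4363 0.3696 0.0329] 0.031533799197527336
```

The crop shows the tongue edge at row 206, centred on column 279, and the transformer core's front edge at (276,221). The gap should be 11 mm and measures 8.1 mm, with 1.5 mm of lateral error. I'll shift 3 mm in x and lower.

>>> apply_moves --targets '[[[3,0,0],[0,0,0]],[[3,0,-5],[0,0,0]],[[3,0,-9],[0,0,0]],[[3,0,-12],[0,0,0]],[[3,0,-12],[0,0,0]],[[3,0,-12],[0,0,0]]]'

```text
time_s: 8.15
tool_pos: [0.4377, 0.3687, 0.0187]
tool_rot: [-180.0, -0.0, 157.8]
force: [-0.3, -0.1, -4.8]
grip_width: 0.0436
```

>>> apply_moves --targets '[[[0,0,-1],[0,0,0]],[[0,0,-2],[0,0,0]],[[0,0,-2],[0,0,0]]]'

```text
time_s: 8.45
tool_pos: [0.438, 0.3689, 0.0174]
tool_rot: [180.0, 0.0, 157.8]
force: [-0.7, -1.1, -0.2]
grip_width: 0.0438
```

The weight has transferred to the floor, so I'll release, then lift off and go to the capacitor.

>>> apply_moves --targets '[[[0,0,0],[0,0,0]],[[0,0,0],[0,0,0]],[[0,0,0],[0,0,0]],[[0,0,20],[0,0,0]],[[0,0,60],[0,0,0]],[[0,0,110],[0,0,0]],[[0,0,150],[0,0,0]],[[40,-30,150],[0,0,0]]]' --hand 60

```text
time_s: 9.25
tool_pos: [0.4745, 0.3482, 0.1747]
tool_rot: [179.3, 0.2, 158.6]
force: [1.0, 1.9, -0.5]
grip_width: 0.0599
```

>>> apply_moves --targets '[[[40,-31,10],[0,0,0]],[[80,-62,10],[0,0,0]],[[120,-92,10],[0,0,0]],[[155,-121,10],[0,0,0]],[[170,-131,10],[0,0,0]],[[170,-131,10],[0,0,0]]]' --hand 65

```text
time_s: 9.85
tool_pos: [0.651, 0.2035, 0.176]
tool_rot: [-180.0, 0.0, 157.4]
force: [-0.2, 0.2, -0.6]
grip_width: 0.065
```

Run:
```python
from h import *
p,K,W=shot('wrist','w4');o=env.get_obs();print(o['time_s'],o['tool_pos'],o['tool_rot'])
for r in env.regions_of(p,'capacitor')[:2]: print(r['conf'],r['rect'],rect(r['region'],.038,K,W))
g=cv2.cvtColor(p['image'],7);l,t,rr,b=map(int,env.regions_of(p,'capacitor')[0]['rect'])
m=np.zeros_like(g);m[t-3:b+3,l-3:rr+3]=(g[t-3:b+3,l-3:rr+3]>140);print('bright top',rect(m,.038,K,W))
```

```text
9.9 [0.6488 0.2065 0.1764] [179.9743  -0.0545 157.6681]
0.93 [266.6, 156.1, 300.2, 195.1] [636.4 214.5  35.3  34.8 -67.5]
0.52 [128.0, 0.2, 158.0, 5.0] [455.5 162.9  24.    3.6  67.4]
bright top [638.9 213.8  27.8  27.3 -22.5]
```

View pics/w4.png

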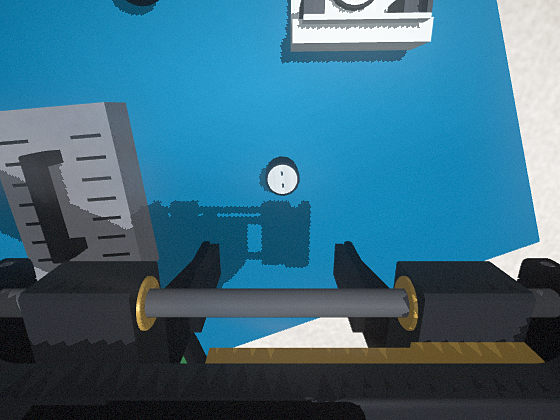

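The capacitor top is at (283,178), about (639,214) mm. The gripper straddles it.

>>> apply_moves --targets '[[[-10,7,-40],[0,0,0]],[[-10,7,-90],[0,0,0]],[[-10,7,-135],[0,0,0]],[[-10,7,-160],[0,0,0]],[[-10,7,-164],[0,0,0]],[[-10,7,-164],[0,0,0]]]'

```text
time_s: 10.6
tool_pos: [0.6369, 0.2163, 0.0134]
tool_rot: [180.0, -0.0, 158.0]
force: [-0.2, 0.1, 0.5]
grip_width: 0.0652
```

>>> apply_moves --targets '[[[0,0,0],[0,0,0]],[[0,0,0],[0,0,0]],[[0,0,0],[0,0,0]],[[0,0,0],[0,0,0]],[[0,0,0],[0,0,0]],[[0,0,0],[0,0,0]]]' --hand 20 --squeeze 20

```text
time_s: 11.2
tool_pos: [0.6382, 0.2146, 0.0134]
tool_rot: [180.0, 0.0, 157.8]
force: [0.1, -0.4, 2.7]
grip_width: 0.0337
```

>>> apply_moves --targets '[[[0,0,30],[0,0,0]],[[0,0,80],[0,0,0]],[[-30,38,110],[0,0,0]],[[-60,75,110],[0,0,0]],[[-85,105,110],[0,0,0]],[[-95,115,100],[0,0,0]],[[-95,115,100],[0,0,0]]]'

```text
time_s: 11.9
tool_pos: [0.5396, 0.3319, 0.1119]
tool_rot: [-179.9, -0.1, 158.2]
force: [-0.2, -0.3, -0.1]
grip_width: 0.0337
```

Run:
```python
from h import *
p,K,W=shot('wrist','w5');o=env.get_obs();print(o['time_s'],o['tool_pos'],o['tool_rot'],o['grip_width'],o['force'])
for t,z in dict(cradle_round=.012,cradle_rect=.012,transformer=.042,capacitor=o['tool_pos'][2]+.0255).items():
    for r in env.regions_of(p,t)[:2]: print(t,r['conf'],r['rect'],rect(r['region'],z,K,W))
```

```text
11.95 [0.5422 0.3295 0.1121] [-179.8942   -0.0143  157.9542] 0.03341872250241785 [ 0.9191 -0.8161 -0.5851]
cradle_round 0.73 [241.7, 128.2, 300.4, 191.4] [499.8 341.4  48.6  48.3  -0.1]
cradle_rect 0.62 [227.8, 12.9, 312.0, 118.6] [433.6 368.2  75.3  61.6 -21.5]
transformer 0.58 [239.0, 14.0, 304.2, 106.2] [434.8 369.9  57.6  44.4 -21.8]
capacitor 0.69 [241.7, 226.1, 308.1, 287.5] [526.4 336.6  32.8  32.6 -21.7]
```

View pics/w5.png

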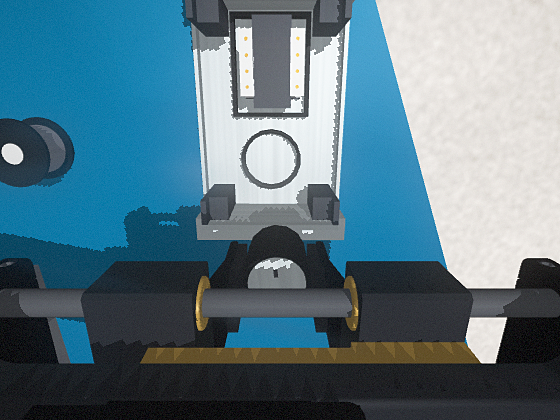

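The transformer sits squarely inside its cradle ribs. The ring is at (271,160), about (500,341) mm, and the capacitor is held upright.

>>> apply_moves --targets '[[[-25,7,0],[0,0,0]],[[-43,12,-15],[0,0,0]],[[-43,12,-45],[0,0,0]],[[-43,12,-70],[0,0,0]],[[-43,12,-80],[0,0,0]],[[-43,12,-80],[0,0,0]]]'

```text
time_s: 12.75
tool_pos: [0.5001, 0.3401, 0.0316]
tool_rot: [-179.9, -0.1, 157.7]
force: [0.1, -0.1, -0.4]
grip_width: 0.0334
```

Run:
```python
from h import *
p,K,W=shot('wrist','w6');o=env.get_obs();print(o['time_s'],o['tool_pos'],o['tool_rot'],o['grip_width'],o['force'])
for t,z in dict(cradle_round=.012,transformer=.042,capacitor=o['tool_pos'][2]+.0255).items():
    for r in env.regions_of(p,t)[:2]: print(t,r['conf'],r['rect'],rect(r['region'],z,K,W))
```

```text
12.8 [0.5006 0.3411 0.0329] [-179.9965   -0.0298  157.7465] 0.033453828734608955 [-0.4236  0.4902 -0.6252]
cradle_round 0.8 [242.9, 202.9, 317.6, 245.2] [487.2 346.7  48.3  26.   68.7]
transformer 0.78 [234.3, 65.3, 332.0, 193.9] [435.  369.6  58.1  44.8 -21.6]
capacitor 0.83 [240.8, 225.0, 308.5, 287.7] [486.3 345.2  32.5  32.3 -22.2]
```

View pics/w6.png

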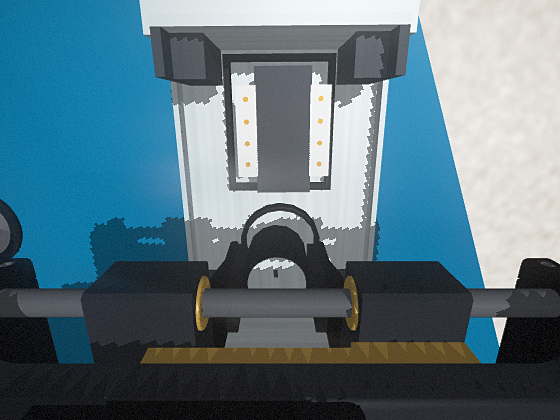

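The ring is centred at column 280 and the capacitor at 275, about 1 mm of error inside 5 mm of play. I'll nudge it and lower.

>>> apply_moves --targets '[[[-1,1,-6],[0,0,0]],[[-1,1,-11],[0,0,0]],[[-1,1,-14],[0,0,0]],[[-1,1,-15],[0,0,0]],[[-1,1,-15.5],[0,0,0]],[[-1,1,-15.5],[0,0,0]]]'

```text
time_s: 13.55
tool_pos: [0.499, 0.3428, 0.0175]
tool_rot: [180.0, 0.0, 157.8]
force: [-0.8, -0.2, -0.8]
grip_width: 0.0335
```

>>> apply_moves --targets '[[[0,0,-0.5],[0,0,0]],[[0,0,-1],[0,0,0]],[[0,0,-1],[0,0,0]]]'

```text
time_s: 13.85
tool_pos: [0.4991, 0.3429, 0.0174]
tool_rot: [180.0, 0.0, 157.8]
force: [-2.2, -1.8, 6.2]
grip_width: 0.0332
```

>>> apply_moves --targets '[[[0,0,0],[0,0,0]],[[0,0,0],[0,0,0]],[[0,0,0],[0,0,0]],[[0,0,20],[0,0,0]],[[0,0,60],[0,0,0]],[[0,0,110],[0,0,0]],[[0,-10,155],[0,0,0]],[[0,-50,180],[0,0,0]]]' --hand 60

```text
time_s: 14.65
tool_pos: [0.4983, 0.2983, 0.2008]
tool_rot: [179.6, 0.1, 158.3]
force: [1.4, -0.8, 0.8]
grip_width: 0.0597
```

>>> apply_moves --targets '[[[-20,-620,0],[0,0,0.37]],[[-20,-620,0],[0,0,0.37]],[[-20,-620,0],[0,0,0.37]],[[-20,-620,0],[0,0,0.37]],[[-20,-620,0],[0,0,0.37]],[[-20,-620,0],[0,0,0.37]],[[-20,-620,0],[0,0,0.37]],[[-20,-620,0],[0,0,0.37]]]'

```text
time_s: 15.45
tool_pos: [0.4867, -0.089, 0.197]
tool_rot: [-179.9, 0.1, 179.0]
force: [1.1, 0.5, 0.3]
grip_width: 0.0599
```

>>> apply_moves --targets '[[[-4,-50,0],[0,0,0]],[[-8,-100,0],[0,0,0]],[[-8,-150,0],[0,0,0]],[[-8,-195,0],[0,0,0]],[[-8,-222,0],[0,0,0]],[[-8,-222,0],[0,0,0]],[[-8,-222,0],[0,0,0]]]'

```text
time_s: 16.15
tool_pos: [0.479, -0.3086, 0.1962]
tool_rot: [179.9, -0.0, 179.0]
force: [0.0, -0.4, 0.9]
grip_width: 0.0599
```

Run:
```python
from h import *
p,K,W=shot('wrist','w7');o=env.get_obs();print(o['time_s'],o['tool_pos'],o['tool_rot'],o['qpos'])
for r in env.regions_of(p,'board')[:2]: print(r['conf'],r['rect'],rect(r['region'],.006,K,W))
```

```text
16.2 [ 0.4794 -0.3075  0.1965] [179.925    0.0031 179.1107] [ 66.4347  13.3659 -41.7604  95.7279   9.1242  74.4398 112.094 ]
0.98 [214.9, 93.2, 293.4, 221.1] [ 453.3 -332.7  143.    83.1   -1.5]
```

View pics/w7.png

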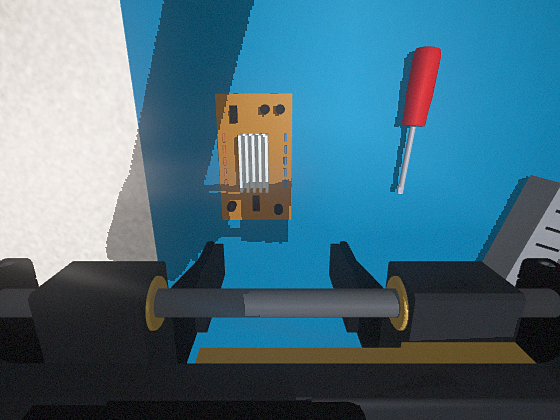

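The board is at (254,157), about (453,-333) mm with yaw -1.5°. The heat sink is clear for a grip across its 30 mm.

>>> apply_moves --targets '[[[-26,-25,-40],[0,0,-0.01]],[[-26,-25,-90],[0,0,-0.01]],[[-26,-25,-135],[0,0,-0.01]],[[-26,-25,-140],[0,0,-0.01]],[[-26,-25,-140],[0,0,-0.01]]]'

```text
time_s: 16.75
tool_pos: [0.4533, -0.3321, 0.0567]
tool_rot: [179.9, -0.1, 178.6]
force: [0.3, -0.2, 1.3]
grip_width: 0.06
```

Run:
```python
from h import *
p,K,W=shot('wrist','w8');o=env.get_obs();print(o['time_s'],o['tool_pos'],o['tool_rot'])
for r in env.regions_of(p,'board')[:2]: print(r['conf'],r['rect'],rect(r['region'],.006,K,W))
```

```text
16.8 [ 0.4547 -0.3332  0.0585] [-179.9559    0.111   178.5869]
0.91 [214.0, 122.9, 335.0, 286.2] [ 442.4 -332.4  122.    82.    -0.9]
```

View pics/w8.png

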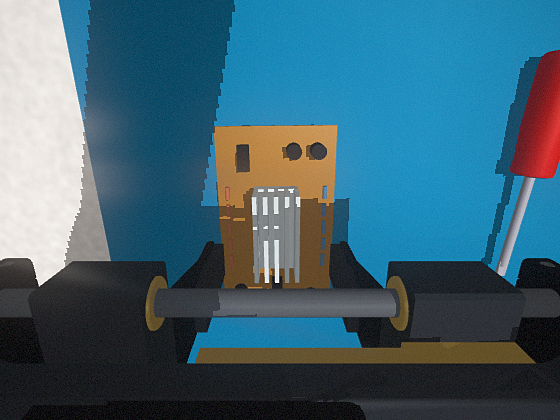

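The sink is centred between the fingers, and the front edge puts the board centre at x≈452.4. I'll descend and grip.

>>> apply_moves --targets '[[[-1,0.5,-25],[0,0,0]],[[-1,0.5,-42],[0,0,0]],[[-1,0.5,-48],[0,0,0]],[[-1,0.5,-48],[0,0,0]]]'

```text
time_s: 17.25
tool_pos: [0.4521, -0.3331, 0.0087]
tool_rot: [180.0, -0.0, 178.5]
force: [0.8, -0.6, 0.1]
grip_width: 0.0597
```

>>> apply_moves --targets '[[[0,0,0],[0,0,0]],[[0,0,0],[0,0,0]],[[0,0,0],[0,0,0]],[[0,0,0],[0,0,0]],[[0,0,0],[0,0,0]],[[0,0,0],[0,0,0]]]' --hand 20 --squeeze 35

```text
time_s: 17.85
tool_pos: [0.4522, -0.3332, 0.009]
tool_rot: [180.0, 0.0, 178.5]
force: [-0.1, 1.0, 2.2]
grip_width: 0.0295
```

>>> apply_moves --targets '[[[0,0,10],[0,0,0]],[[0,0,40],[0,0,0]],[[0,0,90],[0,0,0]],[[0,0,140],[0,0,0]],[[0,30,180],[0,0,0]]]'

```text
time_s: 18.35
tool_pos: [0.4514, -0.3076, 0.1918]
tool_rot: [-179.8, 0.1, 178.1]
force: [1.1, -0.2, -1.0]
grip_width: 0.0297
```

>>> apply_moves --targets '[[[88,628,0],[0,0,-0.363]],[[88,628,0],[0,0,-0.363]],[[88,628,0],[0,0,-0.363]],[[88,628,0],[0,0,-0.363]],[[88,628,0],[0,0,-0.363]],[[88,628,0],[0,0,-0.363]],[[88,628,0],[0,0,-0.363]],[[88,628,0],[0,0,-0.363]]]'

```text
time_s: 19.15
tool_pos: [0.5073, 0.0941, 0.1893]
tool_rot: [-179.9, 0.1, 157.6]
force: [1.5, -0.7, -1.9]
grip_width: 0.0299
```

>>> apply_moves --targets '[[[8,50,0],[0,0,0]],[[15,100,0],[0,0,0]],[[22,148,-10],[0,0,0]],[[29,195,-25],[0,0,0]],[[33,225,-45],[0,0,0]],[[33,232,-60],[0,0,0]],[[33,232,-60],[0,0,0]],[[33,232,-60],[0,0,0]]]'

```text
time_s: 19.95
tool_pos: [0.5409, 0.3227, 0.1287]
tool_rot: [-179.9, 0.0, 157.6]
force: [-0.1, -0.3, -1.7]
grip_width: 0.0297
```

Run:
```python
from h import *
p,K,W=shot('wrist','w9');o=env.get_obs();print(o['time_s'],o['tool_pos'],o['tool_rot'],o['grip_width'])
for t,z in dict(chassis=.058,board=o['tool_pos'][2]-.004,transformer=.042,capacitor=.042).items():
    for r in env.regions_of(p,t)[:1]: print(t,r['conf'],r['rect'],rect(r['region'],z,K,W))
c=np.array([467,355.5])/1e3;a=np.radians(157.7);ex=np.array([np.cos(a),np.sin(a)]);ey=np.array([-ex[1],ex[0]])
for x,y,z in[(94,58,44),(94,-58,44),(80,50,58),(80,-50,58),(76,50,58),(76,-50,58)]:
    q=proj(np.r_[c+ex*x/1e3+ey*y/1e3,z/1e3],K,W);print(x,y,z,q)
```

```text
20.0 [0.5416 0.3225 0.1294] [-179.9647    0.0881  157.527 ] 0.029531124747498114
chassis 0.8 [199.9, 0.8, 355.8, 219.7] [442.8 363.6 101.6  83.6  67.6]
board 0.71 [199.2, 130.6, 353.7, 348.1] [517.6 331.5  90.9  81.4 -22.1]
transformer 0.83 [251.1, 12.8, 312.8, 101.8] [435.  369.4  58.2  44.1 -22.1]
94 58 44 [[192.5894 -39.5315]]
94 -58 44 [[368.4306 -40.02  ]]
80 50 58 [[201.3885 -22.9653]]
80 -50 58 [[359.9297 -23.384 ]]
76 50 58 [[201.85   -15.5856]]
76 -50 58 [[359.4375 -15.9923]]
```

View pics/w9.png

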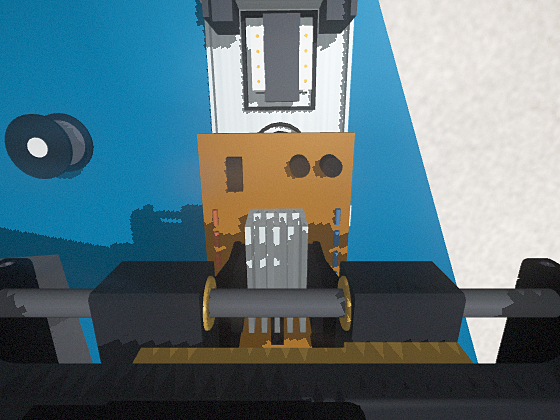

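Board held square: its front edge is at row 131 and it is centred on the TCP. The transformer is seen seated. I'll move above the posts.

>>> apply_moves --targets '[[[-30,13,0],[0,0,0]],[[-60,27,0],[0,0,0]],[[-74,33,-15],[0,0,0]],[[-74,33,-40],[0,0,0]],[[-74,33,-52],[0,0,0]],[[-74,33,-55],[0,0,0]],[[-74,33,-55],[0,0,0]]]'

```text
time_s: 20.9
tool_pos: [0.4672, 0.357, 0.0738]
tool_rot: [180.0, -0.0, 157.6]
force: [0.1, 0.3, -2.0]
grip_width: 0.0298
```

Run:
```python
from h import *
p,K,W=shot('wrist','w10');o=env.get_obs();print(o['time_s'],o['tool_pos'],o['tool_rot'],o['grip_width'])
bz=o['tool_pos'][2]-.004
for t,z in dict(chassis=.044,board=bz).items():
    for r in env.regions_of(p,t)[:1]: print(t,r['conf'],r['rect'],rect(r['region'],z,K,W))
cv2.imwrite('pics/w10c.png',cv2.resize(p['image'][100:240,130:430,::-1],None,fx=2.6,fy=2.6))
```

```text
20.95 [0.4674 0.3574 0.0744] [179.945    0.0215 157.5947] 0.02949725671257242
chassis 0.56 [173.1, 86.3, 372.8, 263.6] [430.4 370.1 116.1 110.3  68.5]
board 0.64 [199.8, 130.3, 353.0, 349.5] [444.2 365.6  91.5  81.3 -21.8]
```

View pics/w10c.png

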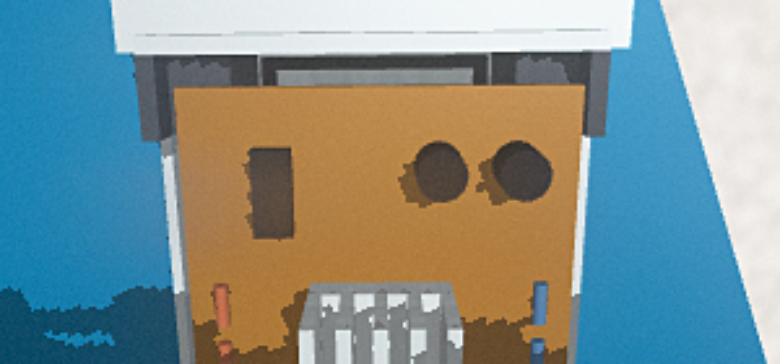

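Run:
```python
from h import *
p,K,W=shot('wrist');o=env.get_obs();print(o['tool_pos'])
a=np.radians(157.7);ex=np.array([np.cos(a),np.sin(a)]);ey=np.array([-ex[1],ex[0]])
def f(n,l,r,z,x):
    A=unproj([l,r],z,K,W)[:,:2];d=A[0]-A[1];print(n,'w',np.linalg.norm(d),'ang',np.degrees(np.arctan2(-d[0],d[1]))%180,'centre',A.mean(0)-ex*x)
f('tongue',(181.2,121.2),(364.6,119.2),.058,.076)
f('shoulder',(175,120),(372.3,118),.044,.080)
f('board',(197.3,133.8),(355,132.7),.0700,.071)
```

```text
[0.4673 0.3579 0.0746]
tongue w 0.10063519765508136 ang 158.2432897940717 centre [0.4668 0.3556]
shoulder w 0.11658864919436322 ang 158.20033575092936 centre [0.4705 0.3544]
board w 0.08171948873444286 ang 158.02833613297256 centre [0.4684 0.3569]
```

Tongue-based centre (467,355.5), board centre (468.4,357): within play, so a small correction and lower.

>>> apply_moves --targets '[[[-1,-1.5,-5],[0,0,0]],[[-1,-1.5,-11],[0,0,0]],[[-1,-1.5,-15],[0,0,0]],[[-1,-1.5,-17],[0,0,0]],[[-1,-1.5,-17],[0,0,0]]]'

```text
time_s: 21.6
tool_pos: [0.4654, 0.356, 0.0564]
tool_rot: [-180.0, -0.0, 157.7]
force: [0.4, 0.4, -2.0]
grip_width: 0.0302
```

>>> apply_moves --targets '[[[0,0,-0.7],[0,0,0]],[[0,0,-1.4],[0,0,0]],[[0,0,-1.4],[0,0,0]]]'

```text
time_s: 21.9
tool_pos: [0.4656, 0.3562, 0.056]
tool_rot: [180.0, 0.0, 157.7]
force: [-0.8, -2.1, 4.6]
grip_width: 0.0298
```

>>> apply_moves --targets '[[[0,0,0],[0,0,0]],[[0,0,0],[0,0,0]],[[0,0,0],[0,0,0]],[[0,0,20],[0,0,0]],[[0,0,60],[0,0,0]],[[0,0,105],[0,0,0]],[[15,-30,140],[0,0,0]],[[32,-75,145],[0,0,0]]]' --hand 50

```text
time_s: 22.7
tool_pos: [0.4982, 0.2857, 0.2055]
tool_rot: [179.5, 0.3, 158.1]
force: [1.0, 0.4, -1.2]
grip_width: 0.0498
```

Run:
```python
from h import *
p,K,W=shot('wrist','w11');o=env.get_obs();print(o['time_s'],o['tool_pos'],o['tool_rot'],o['grip_width'])
for t,z in dict(board=.051).items():
    for r in env.regions_of(p,t)[:1]: print(t,r['conf'],r['rect'],rect(r['region'],z,K,W))
p,K,W=shot('top')
for t,z in dict(chassis=.05,board=.051).items():
    for r in env.regions_of(p,t)[:1]: print(t,r['conf'],r['rect'],rect(r['region'],z,K,W))
```

```text
22.75 [0.5043 0.2721 0.2031] [-179.9224    0.4583  157.168 ] 0.049894522073964144
board 0.68 [285.6, 56.6, 378.2, 203.7] [466.3 355.2 141.2  82.3 -21.9]
chassis 0.57 [147.4, 260.5, 157.7, 272.9] [440.8 305.7  30.4  17.1  47.5]
```

View pics/w11.png

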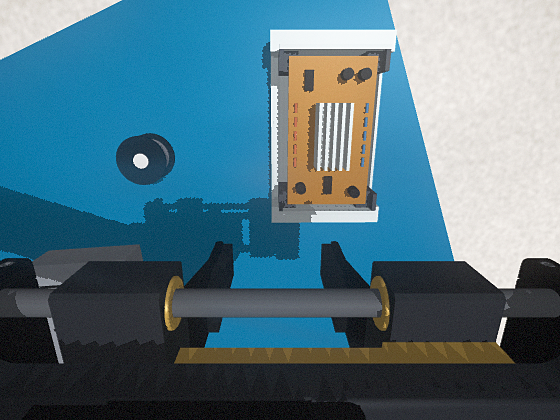

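The board lies level between the tongues and stops at (335,130): centre (466.3,355.2), angle -21.9°. Now the cover.

>>> apply_moves --targets '[[[16,-47,0],[0,0,0.04]],[[32,-94,0],[0,0,0.08]],[[48,-141,0],[0,0,0.08]],[[64,-188,0],[0,0,0.08]],[[80,-233,0],[0,0,0.08]],[[90,-262,0],[0,0,0.08]],[[90,-265,0],[0,0,0.08]],[[90,-265,0],[0,0,0.08]]]'

```text
time_s: 23.75
tool_pos: [0.5872, 0.0171, 0.1996]
tool_rot: [179.9, -0.1, 162.3]
force: [0.1, 1.2, -0.0]
grip_width: 0.0502
```

Run:
```python
from h import *
p,K,W=shot('wrist','w12');o=env.get_obs();print(o['time_s'],o['tool_pos'],o['tool_rot'],o['grip_width'])
for r in env.regions_of(p,'cover')[:1]: print(r['conf'],r['rect'],rect(r['region'],.043,K,W))
g=cv2.cvtColor(p['image'],7);m=(r['region'])&(g<60);print('handle',rect(m,.077,K,W))
```

```text
23.8 [0.587  0.0186 0.1999] [179.9172  -0.0756 162.4181] 0.049744309760479936
0.93 [209.0, 91.2, 331.4, 261.3] [578.1  11.9 176.5 116.3 -17.8]
handle [607.1   2.2  34.9  12.6 -17.8]
```

View pics/w12.png

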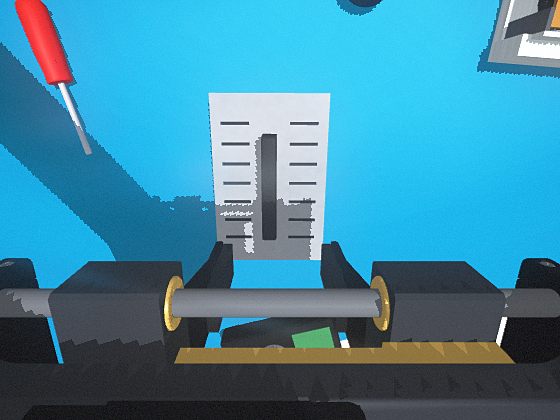

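The handle runs from (268,135) to (268,240). The cover is at (578,12) mm, yaw -17.8°, aligned with the tool.

>>> apply_moves --targets '[[[-9,-6,-40],[0,0,0]],[[-9,-6,-85],[0,0,0]],[[-9,-6,-125],[0,0,0]],[[-9,-6,-145],[0,0,0]],[[-9,-6,-149],[0,0,0]],[[-9,-6,-149],[0,0,0]]]'

```text
time_s: 24.45
tool_pos: [0.5783, 0.0121, 0.0515]
tool_rot: [180.0, -0.0, 162.4]
force: [0.4, 0.6, 1.3]
grip_width: 0.0502
```

>>> apply_moves --targets '[[[0,0,0],[0,0,0]],[[0,0,0],[0,0,0]],[[0,0,0],[0,0,0]],[[0,0,0],[0,0,0]],[[0,0,0],[0,0,0]],[[0,0,0],[0,0,0]],[[0,0,0],[0,0,0]]]' --hand 5 --squeeze 50

```text
time_s: 25.15
tool_pos: [0.5789, 0.0105, 0.0516]
tool_rot: [180.0, 0.0, 162.3]
force: [0.9, 1.2, 1.7]
grip_width: 0.0133
```

>>> apply_moves --targets '[[[0,0,10],[0,0,0]],[[0,0,35],[0,0,0]],[[0,0,75],[0,0,0]],[[0,0,110],[0,0,0]],[[0,0,110],[0,0,0]]]'

```text
time_s: 25.65
tool_pos: [0.5813, 0.0105, 0.1664]
tool_rot: [179.9, 0.4, 162.2]
force: [1.6, 0.5, -2.5]
grip_width: 0.0137
```

>>> apply_moves --targets '[[[-15,47,0],[0,0,-0.08]],[[-30,94,0],[0,0,-0.08]],[[-45,141,0],[0,0,-0.08]],[[-60,188,0],[0,0,-0.08]],[[-75,235,0],[0,0,-0.08]],[[-90,282,0],[0,0,-0.08]],[[-102,320,0],[0,0,-0.08]],[[-112,344,0],[0,0,-0.08]]]'

```text
time_s: 26.45
tool_pos: [0.4637, 0.3568, 0.1603]
tool_rot: [-180.0, -0.1, 157.9]
force: [-0.4, 0.2, -2.5]
grip_width: 0.0134
```

>>> apply_moves --targets '[[[0,0,-20],[0,0,0]],[[0,0,-40],[0,0,0]],[[0,0,-40],[0,0,0]],[[0,0,-40],[0,0,0]]]'

```text
time_s: 26.85
tool_pos: [0.466, 0.3532, 0.1206]
tool_rot: [-179.9, -0.1, 157.7]
force: [0.0, -0.4, -2.7]
grip_width: 0.0133
```

Run:
```python
from h import *
p,K,W=shot('wrist','w13');o=env.get_obs();print(o['time_s'],o['tool_pos'],o['tool_rot'],o['grip_width'],o['force'])
for t,z in dict(chassis=.044,cover=o['tool_pos'][2]-.0085).items():
    for r in env.regions_of(p,t)[:1]: print(t,r['conf'],r['rect'],rect(r['region'],z,K,W))
cv2.imwrite('pics/w13c.png',cv2.resize(p['image'][90:250,130:430,::-1],None,fx=2.6,fy=2.6))
```

```text
26.9 [0.4666 0.3538 0.1215] [-179.9936   -0.0133  157.6439] 0.013242174846120058 [-0.1233  0.2282 -3.1132]
chassis 0.58 [212.8, 89.1, 358.6, 94.9] [393.5 422.5  43.5   2.7  67.7]
cover 0.55 [165.6, 91.4, 393.3, 348.3] [435.1 365.1 116.3 113.7  67.4]
```

View pics/w13c.png

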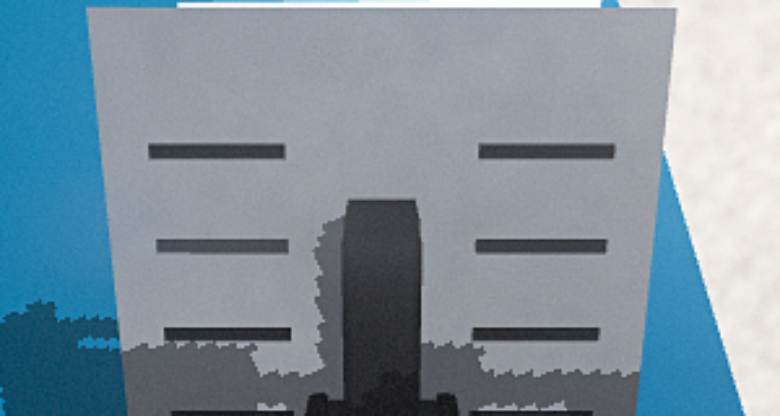

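The cover is held square: its far edge is centred at column 277, and the chassis shoulder beyond it at about 280. I'll correct about 2 mm and lower gently.

>>> apply_moves --targets '[[[1.5,1.5,0],[0,0,0.004]],[[1.5,1.5,-5],[0,0,0.004]],[[1.5,1.5,-10],[0,0,0.004]],[[1.5,1.5,-15],[0,0,0.004]],[[1.5,1.5,-19],[0,0,0.004]],[[1.5,1.5,-22],[0,0,0.004]],[[1.5,1.5,-22],[0,0,0.004]],[[1.5,1.5,-22],[0,0,0.004]]]'

```text
time_s: 27.8
tool_pos: [0.468, 0.3556, 0.0993]
tool_rot: [180.0, -0.0, 157.9]
force: [-0.4, 0.0, -3.0]
grip_width: 0.0134
```

>>> apply_moves --targets '[[[0,0,-1],[0,0,0]],[[0,0,-2],[0,0,0]],[[0,0,-3],[0,0,0]],[[0,0,-3.5],[0,0,0]],[[0,0,-3.5],[0,0,0]]]'

```text
time_s: 28.3
tool_pos: [0.468, 0.3555, 0.0958]
tool_rot: [180.0, 0.0, 157.9]
force: [0.3, 0.1, -2.5]
grip_width: 0.0134
```

>>> apply_moves --targets '[[[0,0,-0.5],[0,0,0]],[[0,0,-1],[0,0,0]],[[0,0,-1],[0,0,0]]]'

```text
time_s: 28.6
tool_pos: [0.468, 0.3555, 0.0956]
tool_rot: [-180.0, 0.0, 157.9]
force: [-2.0, -2.7, 5.5]
grip_width: 0.0137
```

Contact at z=95.6, where the seated cover should put the TCP (95.5). I'll release and retreat.

>>> apply_moves --targets '[[[0,0,0],[0,0,0]],[[0,0,0],[0,0,0]],[[0,0,0],[0,0,0]],[[0,0,25],[0,0,0]],[[0,0,70],[0,0,0]],[[0,0,115],[0,0,0]],[[20,-40,130],[0,0,0]],[[40,-85,130],[0,0,0]]]' --hand 45

```text
time_s: 29.4
tool_pos: [0.5088, 0.2734, 0.2284]
tool_rot: [179.7, 0.2, 158.2]
force: [1.2, -0.7, -0.9]
grip_width: 0.0449
```

>>> apply_moves --targets '[[[10,-20,0],[0,0,0]],[[10,-20,0],[0,0,0]],[[10,-20,0],[0,0,0]]]'

```text
time_s: 29.7
tool_pos: [0.518, 0.2505, 0.2247]
tool_rot: [180.0, -0.0, 157.8]
force: [-0.3, 0.3, 0.3]
grip_width: 0.0452
```

Run:
```python
from h import *
p,K,W=shot('wrist','w14');o=env.get_obs();print(o['time_s'],o['tool_pos'],o['tool_rot'],o['grip_width'],o['force'])
for r in env.regions_of(p,'cover')[:1]: print('cover',r['conf'],r['rect'],rect(r['region'],.087,K,W))
for r in env.regions_of(p,'chassis')[:1]: print('chassis',r['conf'],r['rect'],rect(r['region'],.044,K,W))
s,K2,W2=shot('side')
a=np.radians(157.9)
for t,z in dict(cover=.087,multimeter=.03,spool=.03,screwdriver=.01).items():
    for r in env.regions_of(s,t)[:1]: print(t,r['conf'],r['rect'],rect(r['region'],z,K2,W2))
A=cv2.resize(p['image'][20:250,200:440],(400,383));B=cv2.resize(s['image'][240:400,130:270],(400,457))
H=np.zeros((457,800,3),np.uint8);H[:383,:400]=A;H[:,400:]=B;cv2.imwrite('pics/fin.png',H[...,::-1])
```

```text
29.75 [0.5173 0.2517 0.2248] [179.9449  -0.0397 157.9749] 0.04510991646273707 [-0.6688 -0.1415 -0.5495]
cover 0.88 [295.6, 0.0, 443.2, 192.4] [469.3 352.9 166.5 119.  -22.1]
chassis 0.89 [291.6, 8.4, 297.0, 188.0] [413.5 312.7 104.1   4.  -21.2]
cover 0.59 [162.1, 280.6, 240.8, 384.6] [459.3 360.1 194.5 118.7 -22.1]
multimeter 0.63 [218.1, 149.4, 262.7, 185.6] [787.8 -48.6 133.7  94.4  87.2]
spool 0.68 [265.9, 281.8, 288.4, 305.8] [416.1 169.6  64.5  49.4 -46.3]
screwdriver 0.57 [345.1, 203.4, 385.9, 237.0] [ 412.4 -163.5  138.2   30.6   -6.8]
```

The viewer limit is reached, so I'll do one numeric check with the whole cover in frame.

>>> apply_moves --targets '[[[35,-35,10],[0,0,0]],[[60,-70,20],[0,0,0]],[[60,-70,20],[0,0,0]],[[60,-70,20],[0,0,0]]]'

```text
time_s: 30.5
tool_pos: [0.5787, 0.1795, 0.2446]
tool_rot: [180.0, -0.0, 157.7]
force: [-1.2, 0.0, -0.5]
grip_width: 0.045
```

Run:
```python
from h import *
def corners(mask,z,K,W):
    return rect(mask,z,K,W)
for n in('wrist','top'):
    p,K,W=shot(n)
    for t in('cover','chassis','multimeter','spool','screwdriver'):
        z={'cover':.087,'chassis':.044,'screwdriver':.01}.get(t,.03)
        for r in env.regions_of(p,t)[:1]: print(n,t,round(r['conf'],2),np.round(r['rect']),rect(r['region'],z,K,W))
o=env.get_obs();print(o['time_s'],o['force'],o['tool_pos'])
```

```text
wrist cover 0.79 [335.   0. 481. 107.] [505.  335.9 123.8  90.2  67.8]
wrist chassis 0.57 [330.   0. 441. 115.] [503.  337.  125.6 109.7  67.8]
wrist multimeter 0.76 [210. 323. 241. 347.] [765.3  24.9  46.8  41.6  67.8]
wrist spool 0.57 [183.  22. 235.  80.] [420.4 164.5  57.9  52.5  37.7]
wrist screwdriver 0.57 [  0. 199.  11. 216.] [ 481.4 -172.6   19.8    6.2   -7.6]
top cover 0.77 [ 88. 219. 147. 298.] [459.3 354.1 163.  129.  -22.9]
top chassis 0.45 [140. 272. 153. 299.] [393.4 317.5  64.8  10.1 -23.8]
top multimeter 0.71 [265. 118. 321. 150.] [799.  -41.6 149.9  82.4  88.1]
top screwdriver 0.54 [331. 252. 341. 309.] [ 418.4 -161.8  147.8   26.6   -5. ]
31.1 [-0.2033 -0.379   0.0869] [0.5779 0.1806 0.2448]
```

```bash
python3 -c "
from cell import env
print(env.sign_off())"
```

```text
the job is handed in; nothing more can be done
None
```

I assembled the unit in the order asked and handed it in at about 31 s. Each part was lowered until the wrist force showed contact before I released it.

| Part | Last check |
|---|---|
| Transformer | Contact at floor height. In later pictures it sits inside the rectangular cradle, within about 2 mm of centre. |
| Capacitor | Contact at floor height, so inside the ring rather than on it. I took no picture of it after release. |
| Board | A picture after release shows it between the tongues and side stops. It measured (466, 355) mm at -21.9°, within 1 mm of the chassis centre. |
| Cover | Contact with the TCP at 95.6 mm, against 95.5 mm expected for resting on the shoulders. It measured about (465, 355) mm at -22.1°, against the chassis at -22.3°. |

**Less certain checks:**
- **Final cover picture:** it was refused by the 16-picture limit, so I never saw the seated cover. That it is level rests on the contact height.
- **Last two looks at the cover:** both disagreed with the measurement above. The wrist picture was cut off at the frame edge. The top camera gave (459, 354) mm, with the cover measuring 163 x 129 mm instead of 176 x 116 mm, probably because the arm hid part of it. I trusted neither.
- **Other objects:** the arm did not go near the multimeter, spool or screwdriver. The last top view put the multimeter and screwdriver within about 3 mm of their first positions, but read the screwdriver's angle about 5° differently. The top camera did not report the spool, and the wrist camera put it within 3 mm.

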